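Put the loose motors back in the parts case

TASK

Clear the four loose motors (large stepper, small stepper, servo, round outrunner) off the work board into the parts case: each goes in the bin that already holds a motor of its own kind, standing upright on the bin's floor beside it, shaft up. Set them down gently, do not drop them, and leave the circuit board and the battery holder where they lie.

Things in the scene. Friction and masses are not known exactly. Their poses are not given: they have to be found in the camera images.
- stepper_large: The larger square stepper motor, black with aluminium end caps: 42 x 42 mm (sides square to x and y), 38 mm tall, plus a 5 mm shaft 22 mm long on top; 280 g. Loose on the work board, underside at z = 4 mm, any yaw. Origin: centre of its underside; z up along the shaft.
- stepper_small: The smaller, slimmer square stepper motor, black with aluminium end caps: 28 x 28 mm (sides square to x and y), 45 mm tall, plus a 5 mm shaft 20 mm long on top; 140 g. Loose on the work board, underside at z = 4 mm, any yaw. Origin: centre of its underside; z up along the shaft.
- servo: Black hobby servo: body 40 (x) by 20 (y) mm, 36 mm tall; mounting ears 26 to 29 mm up make it 54 mm long in x; a white round horn, 19 mm across, on top at x = +10 mm, its face 41 mm up; 55 g. Loose on the work board, underside at z = 4 mm, any yaw. Origin: centre of its underside; z up along the shaft.
- outrunner: Round brushless motor, rigid: black bell 35 mm across from 9 to 36 mm up, aluminium foot 33 mm across; the 5 mm shaft on top ends 50 mm up; 110 g. Loose on the work board, underside at z = 4 mm, any yaw. Origin: centre of its underside; z up along the shaft.
- bin_stepper_large: Open grey bin of the large steppers, known by the large stepper standing loose in it, centred 32 mm to -x of the bin's centre; its +x half is free. Fixed, one of four alike, 2 by 2 in a black case (rim at z = 42 mm). Outside 118 (x) by 100 (y) mm, 36 mm high, walls and floor 3 mm. Origin: centre of its underside, at z = 4 mm; z up.
- bin_stepper_small: Open grey bin of the small steppers, known by the small stepper standing loose in it, centred 36 mm to -x of the bin's centre; its +x half is free. Fixed, one of four alike, 2 by 2 in a black case (rim at z = 42 mm). Outside 118 (x) by 100 (y) mm, 36 mm high, walls and floor 3 mm. Origin: centre of its underside, at z = 4 mm; z up.
- bin_servo: Open grey bin of the servos, known by the servo standing loose in it, centred 41 mm to -x of the bin's centre, long side along y; its +x half is free. Fixed, one of four alike, 2 by 2 in a black case (rim at z = 42 mm). Outside 118 (x) by 100 (y) mm, 36 mm high, walls and floor 3 mm. Origin: centre of its underside, at z = 4 mm; z up.
- bin_outrunner: Open grey bin of the outrunners, known by the outrunner standing loose in it, centred 34 mm to -x of the bin's centre; its +x half is free. Fixed, one of four alike, 2 by 2 in a black case (rim at z = 42 mm). Outside 118 (x) by 100 (y) mm, 36 mm high, walls and floor 3 mm. Origin: centre of its underside, at z = 4 mm; z up.
- controller: A bystander, lying loose on the work board at its far (+x) edge, underside at z = 4 mm. Origin: centre of its underside. Green controller circuit board on four brass standoffs, 54 mm (x) by 69 mm (y), 22 mm tall. Not to be moved.
- battery_box: A bystander, lying loose on the work board at its far (+x) edge, underside at z = 4 mm. Origin: centre of its underside. Black holder with four AA cells side by side, 58 mm (x) by 65 mm (y), 17 mm tall. Not to be moved.

How it is judged:
At the end, for the whole second after the job is handed in: Each of the four loose motors stands in the bin of its own kind: inside the walls, its underside on the bin's floor (within 4 mm), upright within 7 degrees, at rest (x of stepper_large in the frame of bin_stepper_large between -0.056 and 0.056 m and y of stepper_large in the frame of bin_stepper_large between -0.047 and 0.047 m and z of stepper_large in the frame of bin_stepper_large between 0.001 and 0.007 m and angle between each of stepper_large, stepper_small, servo, outrunner's own z axis and vertical below 0.12 rad and linear speed of each of stepper_large, stepper_small, servo, outrunner below 0.02 m/s and x of stepper_small in the frame of bin_stepper_small between -0.056 and 0.056 m and y of stepper_small in the frame of bin_stepper_small between -0.047 and 0.047 m and z of stepper_small in the frame of bin_stepper_small between 0.001 and 0.007 m and x of servo in the frame of bin_servo between -0.056 and 0.056 m and y of servo in the frame of bin_servo between -0.047 and 0.047 m and z of servo in the frame of bin_servo between 0.001 and 0.007 m and x of outrunner in the frame of bin_outrunner between -0.056 and 0.056 m and y of outrunner in the frame of bin_outrunner between -0.047 and 0.047 m and z of outrunner in the frame of bin_outrunner between 0.001 and 0.007 m); the robot touches nothing.
It fails at once if a motor is dropped: it falls faster than 0.7 m/s (about 25 mm of fall) out of the gripper ((contact force between stepper_large and the fingers below 0.05 N and linear speed of stepper_large above 0.7 m/s) or (contact force between stepper_small and the fingers below 0.05 N and linear speed of stepper_small above 0.7 m/s) or (contact force between servo and the fingers below 0.05 N and linear speed of servo above 0.7 m/s) or (contact force between outrunner and the fingers below 0.05 N and linear speed of outrunner above 0.7 m/s)).
It fails at once if the circuit board or the battery holder is moved by more than 25 mm (distance of any of controller, battery_box from where it was at the start of the episode above 0.025 m).
It also fails if it takes over 96 s, if anything falls off the work surface, if the arm or the gripper's body presses on something with over 40 N, if the wrist force passes 120 N, or if a joint passes its speed limit or range.

ROBOT

A 7-joint arm with a two-finger parallel gripper is mounted at the origin on the work surface. World frame = base frame: x ahead of the robot, y to its left, z up, the work surface at z = 0. Lengths are in m, angles in rad, forces in N, time in s.
With the tool pointing down it reaches from about 0.425 to 0.95 m from the base axis. Payload 4.7 kg.
Tool frame: the origin (TCP) lies midway between the tips of the shut fingers; the grasp point (between the pads) lies 19 mm behind it (manip.grip_depth is the distance from the TCP to the grasp point, in m); z points along the fingers, y is the line along which they close (so a half turn about z gives the same grasp; the last joint's range is limited). The gripper opens to 85 mm and grips with 20 to 120 N. Pads are 22 mm wide; open, the fingers measure 114 mm over their backs; the gripper's body (76 mm by 85 mm) begins 54 mm behind the grasp point. The pads swing forward as they close: fully open they stand 13 mm farther back than shut.
Start: joints at [-1.192, 0.469, -0.049, 1.532, 0.024, 1.141, -0.082], TCP at [0.268, 0.62, 0.195] pointing down, gripper open.
Joint ranges: [-2.59, 2.59], [-0.33, 1.99], [-1.39, 1.29], [0.1, 2.45], [-1.04, 4.18], [0.21, 1.99], [-2.66, 2.66]. Speed limits (rad/s): [2.57, 2.57, 3.14, 3.14, 3.14, 3.14, 3.14].

INTERFACE

Orientations are given as a unit quaternion [w, x, y, z].
In Python, from bench import manip, imaging gives the robot as it stands.
- The arm moves only by the tool carry_out, never from a script. Its argument "moves" is one flat list of numbers, 7 for each row, row after row: the shift along the world's x, y, z in units of 25 mm (1.0 is 25 mm), then the turn, a rotation vector about the world's x, y, z in units of 8 degrees (1.0 is 8 degrees), then the closure, from 0 (fully open) to 1 (shut). A call has 1 to 10 rows; each row shifts and turns the commanded pose from where the row before left it; what a row does not reach is not made up. A row lasts 1/10 s, in which the tool goes at most 50 mm and 8.59 degrees, less where a joint would pass 70% of its speed; a pose out of reach is approached as far as the arm can. A call is refused whole if a number of a shift passes 1 or a number of a turn 1, either way. A call with a gripper value outside its range is refused whole. The fingers move at their own pace and stop on an object; "newtons" is the grip in N (left out, the last holds). Time passes only in rows, so rows that do not move let the fingers close. It gives the time, the measured TCP pose, the force, the opening and the grip force at its end, in the units of the state.
- manip.get_obs(): the state, without advancing time (a new reading comes with each control period).
- imaging.get_image(name): name is "scene" or "top"; returns a dict with "frame" (384x512x3 uint8, blue, green, red), "range_z" (384x512 float32, m along the optical axis (not along the pixel's ray), 0 where there is no reading), "K" (3x3 intrinsics, pixels), "view" (4x4, takes a point from world to camera coordinates). Camera axes: x right, y down, z forward; pixel columns grow to the right and rows downward; lengths in m; the calibration is good to about 2 mm. A picture is of the moment at which its call begins.
- manip.close_job(): hands the job in; it is judged then, once.
The state is a dict: "time": time; "qpos": joint angles; "qvel": joint speeds; "tau": joint torques, N m; "eef_pos": TCP position; "tcp_rot": TCP orientation; "force": force on the tool from outside, world axes, zero at the start; "wrist_torque": the same for the moment, N m; "gripper_width": finger opening in m; "gripper_force": force on a finger pad.
Only numpy, scipy, OpenCV 4.12 (cv2) and the standard library are available. Lean on these libraries where they do the work, as an engineer would, in place of code of your own. Each camera call takes 0.05 s, during which the arm holds its last target. There are 200 camera calls.

## Working session

There is one attempt and no reset: what is moved stays moved. The work goes in short steps, Python scripts to look and compute and a tool call to move; the robot and the scene stay as the last step left them, time stands still between calls to the robot, and variables do not carry over. Pictures are saved under pics/ and viewed, at most 14 in all, crops included, and the job is handed in when it is done.

Besides the shell and the picture viewer there is one more tool, called as name(argument=value, ...), one argument or row to a line, values as JSON. carry_out: Moves the arm, as the interface text tells. Its arguments: {"type":"object","properties":{"moves":{"type":"array"},"newtons":{"type":"number"}},"required":["moves"]}

```bash
mkdir -p pics; ls; cat > h.py <<'E'
import numpy as np, cv2
from bench import manip, imaging
def pts(im):
    K=im["K"]; V=im["view"]; z=im["range_z"]; v,u=np.mgrid[:z.shape[0],:z.shape[1]]
    c=np.stack([(u-K[0,2])/K[0,0]*z,(v-K[1,2])/K[1,1]*z,z],-1)
    return (c-V[:3,3])@V[:3,:3]
E
python3 - <<'E'
from h import *
for n in("top","scene"):
    im=imaging.get_image(n); cv2.imwrite(f"pics/{n}0.png",im["frame"]); np.savez(f"{n}0.npz",**im)
    print(n,im["K"].round(1).tolist(),im["view"].round(3).tolist())
print(manip.get_obs())
E
```

```text
pics
top [[491.3, 0.0, 249.8], [0.0, 491.3, 202.4], [0.0, 0.0, 1.0]] [[0.005, -1.0, 0.001, -0.017], [-0.988, -0.006, -0.153, 0.56], [0.153, -0.001, -0.988, 0.903], [0.0, 0.0, 0.0, 1.0]]
scene [[477.9, 0.0, 253.3], [0.0, 477.9, 187.2], [0.0, 0.0, 1.0]] [[0.693, 0.721, 0.0, -0.418], [0.479, -0.461, -0.747, -0.242], [-0.538, 0.518, -0.665, 1.384], [0.0, 0.0, 0.0, 1.0]]
{'time': 0.1, 'qpos': array([-1.19189569,  0.46937568, -0.04861332,  1.53356206,  0.02408246,
        1.14097105, -0.08229761]), 'qvel': array([-1.78461815e-04,  6.49513759e-05,  5.50452973e-04, -1.59047438e-03,
        4.50394082e-04,  3.53770604e-05,  3.49114586e-04]), 'tau': array([ 3.82338549e-04, -5.11518788e+01, -4.69999539e-02, -2.38392091e+01,
        1.07846875e-02,  4.32143512e-03, -2.09916590e-05]), 'eef_pos': array([0.26744449, 0.61913199, 0.19426166]), 'tcp_rot': array([-1.58505095e-04,  2.02470623e-01,  9.79287954e-01, -8.51134159e-04]), 'force': array([ 0.3183499 , -0.58857532, -0.48516814]), 'wrist_torque': array([-0.01794054,  0.02166918,  0.06615228]), 'gripper_force': 0.0, 'gripper_width': 0.08562462181419804}
```

View pics/top0.png

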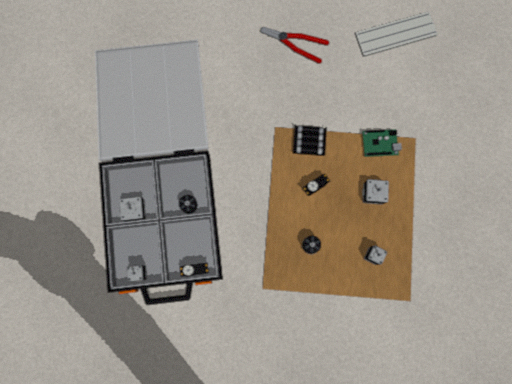

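View pics/scene0.png

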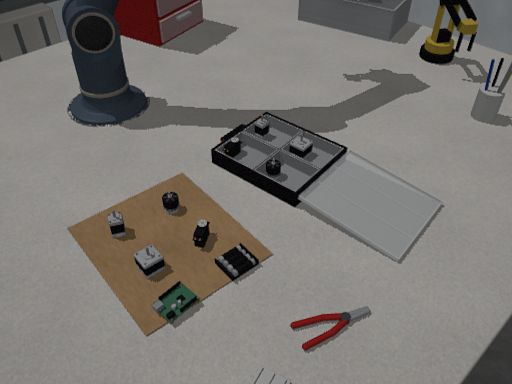

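The top view (x up, y left) shows the loose servo at (315,185), large stepper (376,190), outrunner (311,244) and small stepper (376,254). The case bins are: large stepper upper left, outrunner upper right, small stepper lower left, servo lower right. The scene view agrees.

```bash
cat > m.py <<'E'
from h import *
def region(P,u,v,r,lo,hi):
    m=np.zeros(P.shape[:2],bool); m[v-r:v+r,u-r:u+r]=1
    m&=(P[...,2]>lo)&(P[...,2]<hi); return m
def rect(P,m):
    q=(P[m][:,:2]*1000).astype(np.float32); r=cv2.minAreaRect(q)
    return [np.round(x,1).tolist() for x in r], len(q), np.median(P[m][:,2]).round(4), np.median(q,0).round(1).tolist()
E
python3 - <<'E'
from m import *
im=dict(np.load("top0.npz")); P=pts(im)
L=dict(servo=(315,185,.026,.05),large=(376,190,.038,.047),outr=(311,244,.032,.046),small=(376,254,.044,.053),
 blarge=(131,208,.045,.06),bsmall=(136,271,.048,.06),bservo=(194,269,.034,.06),boutr=(188,204,.038,.05))
for k,(u,v,a,b) in L.items():
    m=region(P,u,v,20,a,b); print(k,*rect(P,m))
    if k=="servo": print("  horn",rect(P,region(P,u,v,20,.042,.05)))
print("board z",np.median(P[215:230,330:350,2]),"bin floors",[P[v,u,2].round(4) for u,v in((130,180),(185,175),(135,245),(188,240))])
# bin walls: height profile along lines through free halves
m=np.zeros(P.shape[:2],bool); m[150:300,95:225]=1; m&=(P[...,2]>.034)&(P[...,2]<.046)
xs=(P[m][:,:2]*1000)
H,xe,ye=np.histogram2d(xs[:,0],xs[:,1],bins=[np.arange(300,720,3),np.arange(0,400,3)])
print("x", [(int(x),int(h)) for x,h in zip(xe,H.sum(1)) if h>25]); print("y",[(int(y),int(h)) for y,h in zip(ye,H.sum(0)) if h>25])
print(rect(P,m))
s=cv2.resize(im["frame"][120:310,90:430],None,fx=2.3,fy=2.3,interpolation=cv2.INTER_CUBIC); cv2.imwrite("pics/crop.png",s)
E
```

```text
servo [[599.0, -142.4], [20.0, 54.2], 33.0] 287 0.0402 [597.5, -141.10000610351562]
  horn ([[598.1, -141.8], [18.5, 37.0], 28.8], 86, np.float64(0.0447), [594.5, -135.1999969482422])
large [[585.9, -258.9], [42.0, 42.4], 86.7] 443 0.0424 [584.2999877929688, -258.29998779296875]
outr [[480.3, -131.3], [32.6, 33.9], 0.5] 254 0.0402 [480.1000061035156, -130.5]
small [[461.5, -253.5], [27.6, 27.9], 63.3] 211 0.0495 [460.5, -252.39999389648438]
blarge [[547.9, 215.6], [40.7, 41.0], 5.8] 267 0.0464 [547.5999755859375, 215.0]
bsmall [[424.8, 202.1], [27.8, 28.4], 6.5] 211 0.0525 [424.5, 200.39999389648438]
bservo [[437.0, 92.2], [65.5, 73.8], 1.4] 489 0.0419 [425.1000061035156, 89.0999984741211]
boutr [[560.1, 106.6], [63.8, 81.4], 6.7] 360 0.0423 [551.2000122070312, 107.19999694824219]
board z 0.00417012102265597 bin floors [np.float64(0.0087), np.float64(0.0054), np.float64(0.0067), np.float64(0.0069)]
x [(387, 27), (390, 57), (396, 60), (399, 45), (402, 80), (405, 68), (408, 83), (411, 69), (414, 55), (417, 49), (420, 36), (423, 50), (426, 62), (429, 45), (432, 61), (435, 45), (438, 59)
[... 659 characters left out ...]
(114, 65), (117, 58), (120, 41), (123, 30), (126, 28), (129, 27), (132, 27), (135, 28), (141, 28), (144, 39), (147, 56), (150, 69), (153, 74), (156, 70), (159, 70), (162, 71), (165, 72), (168, 77), (171, 53), (174, 45), (177, 31), (183, 27), (186, 29), (189, 31), (192, 39), (195, 45), (198, 56), (201, 48), (204, 54), (207, 43), (210, 50), (213, 41), (216, 56), (219, 51), (222, 53), (225, 56), (228, 55), (231, 56), (234, 43), (237, 33), (240, 28), (243, 26), (246, 47), (249, 77), (252, 85), (255, 89), (258, 85), (261, 79), (264, 83), (267, 80), (270, 79), (273, 66), (276, 51), (279, 27)]
([[536.4, 163.8], [282.9, 217.4], 6.8], 4155, np.float64(0.0405), [535.7999877929688, 166.10000610351562])
```

View pics/crop.png

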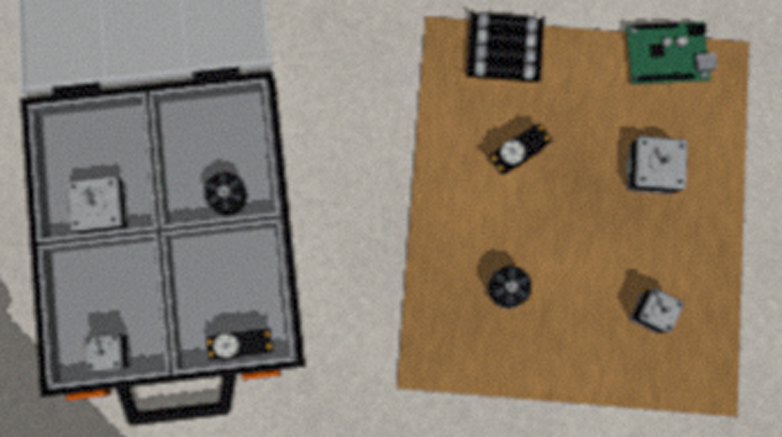

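The crop confirms the layout. Existing motors are centred in y in their bins' lower (-x) halves, and the case is yawed about +6°. Next: cross-check the bins with the other two motors, and write a delta helper.

```bash
cat > go.py <<'E'
import sys
from h import *
from scipy.spatial.transform import Rotation as R
def to(x,y,z,yaw,half=True):   # mm, deg of closing line
    o=manip.get_obs(); p=o["eef_pos"]*1000; q=o["tcp_rot"]; r=R.from_quat(np.r_[q[1:],q[0]])
    a=np.degrees(np.arctan2(*r.apply([0,1,0])[[1,0]])); d=yaw-a
    d=(d+90)%180-90
    tilt=np.cross(r.apply([0,0,1]),[0,0,-1])
    print("t",round(o["time"],2),"tcp",p.round(1),"yaw",a.round(1),"w",round(o["gripper_width"]*1000,1),"F",round(o["gripper_force"],1),
     "| shift/25",((np.array([x,y,z])-p)/25).round(2),"turn/8",(d/8).round(2),"tilt/8",(np.degrees(tilt)/8).round(2),"q7",o["qpos"][6].round(2))
if __name__=="__main__": to(*map(float,sys.argv[1:5]))
E
python3 - <<'E'
from m import *
P=pts(dict(np.load("top0.npz")))
for k,u,v,r,a,b in(("boutr",188,204,11,.037,.048),("bservohorn",188,270,9,.0455,.055),("bservobody",194,269,18,.0405,.0445),("box",310,140,25,.012,.03),("pcb",380,142,25,.012,.035)):
    print(k,*rect(P,region(P,u,v,r,a,b)))
c,s=np.cos(np.radians(6.3)),np.sin(np.radians(6.3)); ex=np.array([c,s]); ey=np.array([-s,c])
L=np.array([547.9,215.6])+32*ex; S=np.array([424.8,202.1])+36*ex; print("L",L,"S",S)
print("pred outr",L-102*ey-34*ex,"pred servo",S-102*ey-41*ex)
print("rim check: floor extents along ey/ex through free halves")
Q=P[150:300,95:225].reshape(-1,3)
for n,B in(("L",L),("S",S),("O",L-102*ey),("V",S-102*ey)):
    d=Q[:,:2]*1000-B; a=d@ex; b=d@ey
    f=(Q[:,2]<.012)&(abs(a)<58)&(abs(b)<52); rim=(Q[:,2]>.037)&(Q[:,2]<.046)
    m1=f&(abs(b)<25)&(a>15); m2=f&(a>10)&(a<40)
    print(n,"floor a max",a[m1].max().round(1),"b",b[m2].min().round(1),b[m2].max().round(1))
E
python3 go.py 586 -259 100 86.7
```

```text
boutr [[554.3, 106.9], [41.5, 33.9], 13.0] 252 0.0429 [556.7000122070312, 107.0999984741211]
bservohorn [[431.5, 99.9], [16.8, 22.7], 1.0] 79 0.0479 [430.6000061035156, 101.80000305175781]
bservobody [[423.2, 92.7], [38.1, 66.7], 6.0] 196 0.0425 [425.1000061035156, 87.0]
box [[693.8, -133.0], [65.1, 57.2], 85.9] 774 0.0187 [692.7000122070312, -132.60000610351562]
pcb [[688.9, -277.5], [54.4, 72.9], 3.8] 886 0.0156 [687.9000244140625, -275.70001220703125]
L [579.70675057 219.11149795] S [460.5825944 206.0504352]
pred outr [557.10497782 113.99651392] pred servo [431.02309495 100.16731099]
rim check: floor extents along ey/ex through free halves
L floor a max 57.5 b -39.9 49.2
S floor a max 55.8 b -41.5 47.9
O floor a max 57.7 b -49.7 47.8
V floor a max 56.9 b -51.0 46.6
t 0.1 tcp [267.4 619.1 194.3] yaw 66.6 w 85.6 F 0.0 | shift/25 [ 12.74 -35.13  -3.77] turn/8 2.51 tilt/8 [ 0.01 -0.    0.  ] q7 -0.08
```

```bash
python3 - <<'E'
from m import *
P=pts(dict(np.load("top0.npz")))
c,s=np.cos(np.radians(6.3)),np.sin(np.radians(6.3)); ex=np.array([c,s]); ey=np.array([-s,c])
L=np.array([579.7,219.1]); d=P[...,:2]*1000-L; a=d@ex; b=d@ey; z=P[...,2]
for nm,m in(("upper",(a>0)&(a<40)),("lower",(a>-115)&(a<-85))):
    print(nm,[(int(t),int(1000*np.median(z[m&(b>=t)&(b<t+3)]))) for t in range(-165,66,3) if (m&(b>=t)&(b<t+3)).any()])
m=(b>-20)&(b<20)
print("x",[(int(t),int(1000*np.median(z[m&(a>=t)&(a<t+3)]))) for t in range(-195,80,3)])
E
```

```text
upper [(-165, 0), (-162, 0), (-159, 35), (-156, 42), (-153, 36), (-150, 39), (-147, 7), (-144, 7), (-141, 7), (-138, 6), (-135, 7), (-132, 6), (-129, 7), (-126, 6), (-123, 7), (-120, 6), (-117, 7), (-114, 7), (-111, 7), (-108, 7), (-105, 6), (-102, 6), (-99, 7), (-96, 6), (-93, 6), (-90, 7), (-87, 7), (-84, 6), (-81, 7), (-78, 6), (-75, 6), (-72, 7), (-69, 6), (-66, 6), (-63, 6), (-60, 7), (-57, 19), (-54, 40), (-51, 31), (-48, 39), (-42, 6), (-39, 7), (-36, 7), (-33, 7), (-30, 6), (-27, 6), (-24, 6), (-21, 6), (-18, 7), (-15, 6), (-12, 7), (-9, 7), (-6, 6), (-3, 6), (0, 7), (3, 6), (6, 6), (9, 7), (12, 6), (15, 7), (18, 7), (21, 7), (24, 7), (27, 7), (30, 7), (33, 7), (36, 7), (39, 6), (42, 6), (45, 9), (48, 26), (51, 38), (54, 40), (57, 40)]
lower [(-165, 0), (-162, 3), (-159, 42), (-156, 40), (-153, 37), (-150, 8), (-147, 6), (-144, 6), (-141, 6), (-138, 7), (-135, 6), (-132, 7), (-129, 7), (-126, 7), (-123, 7), (-120, 6), (-117, 5), (-114, 7), (-111, 6), (-108, 7), (-105, 7), (-102, 6), (-99, 6), (-96, 7), (-93, 7), (-90, 7), (-87, 7), (-84, 7), (-81, 6), (-78, 6), (-75, 6), (-72
[... 661 characters left out ...]
29, 7), (-126, 7), (-123, 7), (-120, 6), (-117, 6), (-114, 7), (-111, 6), (-108, 7), (-105, 6), (-102, 7), (-99, 7), (-96, 7), (-93, 7), (-90, 6), (-87, 7), (-84, 6), (-81, 6), (-78, 6), (-75, 7), (-72, 7), (-69, 7), (-66, 24), (-63, 40), (-60, 34), (-57, 39), (-54, 34), (-51, 44), (-48, 45), (-45, 44), (-42, 44), (-39, 45), (-36, 46), (-33, 45), (-30, 45), (-27, 44), (-24, 45), (-21, 44), (-18, 45), (-15, 44), (-12, 44), (-9, 6), (-6, 6), (-3, 7), (0, 6), (3, 7), (6, 6), (9, 7), (12, 7), (15, 7), (18, 6), (21, 6), (24, 7), (27, 6), (30, 6), (33, 6), (36, 6), (39, 6), (42, 6), (45, 7), (48, 6), (51, 6), (54, 19), (57, 38), (60, 38), (63, 41), (66, 42), (69, 42), (72, 39), (75, 37), (78, 30)]
```

carry_out(
  moves=[0.36, -1, 0, 0, 0, 0, 0.2, 0.36, -1, 0, 0, 0, 0, 0.2, 0.36, -1, 0, 0, 0, 0, 0.2, 0.36, -1, 0, 0, 0, 0, 0.2, 0.36, -1, 0, 0, 0, 0, 0.2, 0.36, -1, 0, 0, 0, 0, 0.2, 0.36, -1, 0, 0, 0, 0, 0.2, 0.36, -1, 0, 0, 0, 0, 0.2, 0.36, -1, 0, 0, 0, 0, 0.2, 0.36, -1, 0, 0, 0, 0, 0.2],
  newtons=50,
)

```text
time: 1.1
eef_pos: [0.3577, 0.3683, 0.1949]
tcp_rot: [-0.0, 0.202, 0.979, -0.0]
force: [-0.1, 0.3, 0.1]
gripper_width: 0.0683
gripper_force: 0.0
```

carry_out(
  moves=[0.36, -1, 0, 0, 0, 0.25, 0.2, 0.36, -1, 0, 0, 0, 0.25, 0.2, 0.36, -1, 0, 0, 0, 0.25, 0.2, 0.36, -1, 0, 0, 0, 0.25, 0.2, 0.36, -1, 0, 0, 0, 0.25, 0.2, 0.36, -1, 0, 0, 0, 0.25, 0.2, 0.36, -1, 0, 0, 0, 0.25, 0.2, 0.36, -1, 0, 0, 0, 0.25, 0.2, 0.36, -1, 0, 0, 0, 0.25, 0.2, 0.36, -1, 0, 0, 0, 0.25, 0.2],
)

```text
time: 2.1
eef_pos: [0.4476, 0.1185, 0.195]
tcp_rot: [-0.0, 0.029, 1.0, -0.0]
force: [-0.4, 0.2, 0.1]
gripper_width: 0.0684
gripper_force: 0.0
```

carry_out(
  moves=[0.36, -1, 0, 0, 0, 0, 0.2, 0.36, -1, 0, 0, 0, 0, 0.2, 0.36, -1, 0, 0, 0, 0, 0.2, 0.36, -1, 0, 0, 0, 0, 0.2, 0.36, -1, 0, 0, 0, 0, 0.2, 0.36, -1, -0.5, 0, 0, 0, 0.2, 0.36, -1, -0.5, 0, 0, 0, 0.2, 0.36, -1, -0.5, 0, 0, 0, 0.2, 0.36, -1, -0.5, 0, 0, 0, 0.2, 0.36, -1, -0.5, 0, 0, 0, 0.2],
)

```text
time: 3.1
eef_pos: [0.5376, -0.1312, 0.1319]
tcp_rot: [-0.0, 0.029, 1.0, 0.0]
force: [-0.2, 0.5, -0.3]
gripper_width: 0.0683
gripper_force: 0.0
```

carry_out(
  moves=[0.36, -1, 0, 0, 0, 0, 0.2, 0.36, -1, 0, 0, 0, 0, 0.2, 0.36, -1, 0, 0, 0, 0, 0.2, 0.36, -1, 0, 0, 0, 0, 0.2, 0.4, -1, 0, 0, 0, 0, 0.2, 0, 0, 0, 0, 0, 0, 0.2, 0, 0, 0, 0, 0, 0, 0.2],
)

```text
time: 3.8
eef_pos: [0.5831, -0.2554, 0.132]
tcp_rot: [-0.001, 0.03, 1.0, 0.0]
force: [-0.2, 0.7, 0.4]
gripper_width: 0.0685
gripper_force: 0.0
```

```bash
python3 go.py 586 -259 8 86.7
```

```text
t 3.8 tcp [ 583.1 -255.4  132. ] yaw 86.6 w 68.5 F 0.0 | shift/25 [ 0.11 -0.15 -4.96] turn/8 0.02 tilt/8 [-0.01 -0.01 -0.  ] q7 2.03
```

carry_out(
  moves=[0.11, -0.15, -0.8, 0, 0, 0, 0.2, 0, 0, -0.8, 0, 0, 0, 0.2, 0, 0, -0.8, 0, 0, 0, 0.2, 0, 0, -0.8, 0, 0, 0, 0.2, 0, 0, -0.7, 0, 0, 0, 0.2, 0, 0, -0.6, 0, 0, 0, 0.2, 0, 0, -0.46, 0, 0, 0, 0.2, 0, 0, 0, 0, 0, 0, 0.2],
)

```text
time: 4.6
eef_pos: [0.5853, -0.2578, 0.0071]
tcp_rot: [-0.002, 0.029, 1.0, 0.001]
force: [-0.3, -0.1, -0.1]
gripper_width: 0.0683
gripper_force: 0.0
```

carry_out(
  moves=[0, 0, 0, 0, 0, 0, 0.35, 0, 0, 0, 0, 0, 0, 0.5, 0, 0, 0, 0, 0, 0, 0.7, 0, 0, 0, 0, 0, 0, 0.7, 0, 0, 0, 0, 0, 0, 0.7, 0, 0, 0, 0, 0, 0, 0.7],
)

```text
time: 5.2
eef_pos: [0.5865, -0.2591, 0.0089]
tcp_rot: [0.0, 0.029, 1.0, 0.0]
force: [0.6, -0.7, 0.2]
gripper_width: 0.0254
gripper_force: 0.0
```

```bash
python3 go.py 603.6 221.7 130 96.3
```

```text
t 5.2 tcp [ 586.5 -259.1    8.9] yaw 86.6 w 25.4 F 0.0 | shift/25 [ 0.68 19.23  4.84] turn/8 1.21 tilt/8 [-0.  0.  0.] q7 2.09
```

```bash
python3 - <<'E'
from h import *
a=imaging.get_image("top"); b=imaging.get_image("scene")
cv2.imwrite("pics/g1.png",np.hstack([cv2.resize(a["frame"][90:290,260:440],None,fx=2.2,fy=2.2),cv2.resize(b["frame"][110:310,60:240],None,fx=2.2,fy=2.2)])[:, :800])
E
python3 go.py 586 -259 8 86.7
```

```text
t 5.3 tcp [ 586.4 -259.1    8.8] yaw 86.6 w 25.6 F 0.0 | shift/25 [-0.02  0.   -0.03] turn/8 0.01 tilt/8 [-0.  0.  0.] q7 2.09
```

View pics/g1.png

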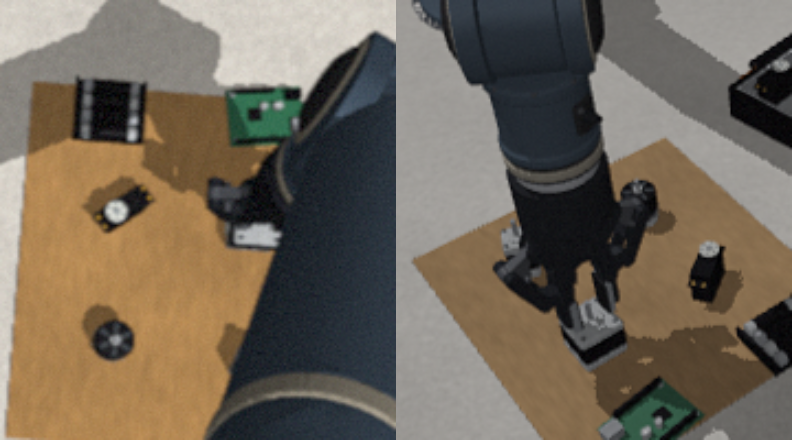

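The scene crop shows the gripper around or above the large stepper. The width reached its commanded value without force, so it isn't a grasp. I'll measure the finger height from depth.

```bash
python3 - <<'E'
from h import *
b=imaging.get_image("scene"); P=pts(b); f=b["frame"]
m=np.zeros(P.shape[:2],bool); m[225:290,120:185]=1
print("z by 3px, rows 234..285, cols 120..180")
for v in range(228,282,3):
    print(v,' '.join(f"{P[v,u,0]*1000:.0f}/{P[v,u,1]*1000:.0f}/{P[v,u,2]*1000:.0f}" for u in range(126,172,4)))
cv2.imwrite("pics/g2.png",cv2.resize(f[200:290,100:190],None,fx=6,fy=6,interpolation=cv2.INTER_CUBIC))
E
```

```text
z by 3px, rows 234..285, cols 120..180
228 596/-294/147 596/-287/142 595/-279/136 605/-277/142 598/-266/128 597/-258/122 592/-249/111 603/-246/117 605/-240/114 595/-226/97 600/-221/97 525/-170/2
231 469/-242/4 597/-289/137 595/-281/129 603/-277/133 596/-267/119 499/-212/5 582/-244/92 604/-248/112 600/-238/102 598/-229/93 599/-221/88 531/-174/1
234 478/-247/5 581/-283/112 588/-279/115 603/-278/126 499/-223/4 505/-217/4 581/-245/84 598/-246/98 599/-239/93 527/-192/2 533/-186/3 541/-181/5
237 483/-251/3 576/-283/101 596/-284/117 603/-280/120 602/-272/113 513/-222/4 581/-247/77 595/-246/87 601/-241/88 536/-198/5 541/-191/3 548/-186/5
240 490/-256/3 581/-286/99 593/-284/107 602/-281/112 515/-233/5 519/-226/4 579/-247/67 595/-247/80 593/-238/72 542/-202/3 548/-197/4 553/-191/3
243 592/-299/110 588/-290/99 594/-286/101 596/-279/97 519/-236/2 526/-231/3 533/-226/5 592/-247/69 598/-242/70 548/-207/3 554/-201/3 559/-195/2
246 596/-302/108 594/-294/100 593/-286/92 595/-280/89 528/-242/5 531/-235/2 570/-245/42 590/-247/59 597/-242/61 553/-211/0 562/-207/4 565/-200/2
249 595/-303/99 596/-296/95 5
[... 826 characters left out ...]
29/4
267 551/-295/3 557/-289/4 562/-284/4 573/-280/11 593/-281/30 605/-279/39 607/-272/33 607/-264/27 607/-256/20 608/-248/15 607/-240/6 609/-232/2
270 558/-299/4 562/-293/2 566/-287/0 574/-282/4 589/-281/17 606/-280/31 606/-273/25 607/-265/19 607/-257/12 609/-250/8 612/-243/4 617/-238/4
273 565/-303/5 570/-298/4 574/-291/2 579/-286/3 589/-282/8 604/-281/22 606/-274/17 606/-266/10 607/-259/4 612/-253/4 618/-248/5 623/-242/4
276 570/-307/4 576/-302/5 581/-296/4 586/-290/3 592/-285/4 605/-283/14 605/-275/7 607/-268/3 613/-263/4 618/-257/3 623/-252/4 628/-246/3
279 576/-311/3 581/-305/3 588/-300/5 591/-294/3 597/-289/3 604/-284/6 608/-278/4 611/-271/1 621/-268/8 623/-261/3 629/-256/4 634/-250/3
```

View pics/g2.png

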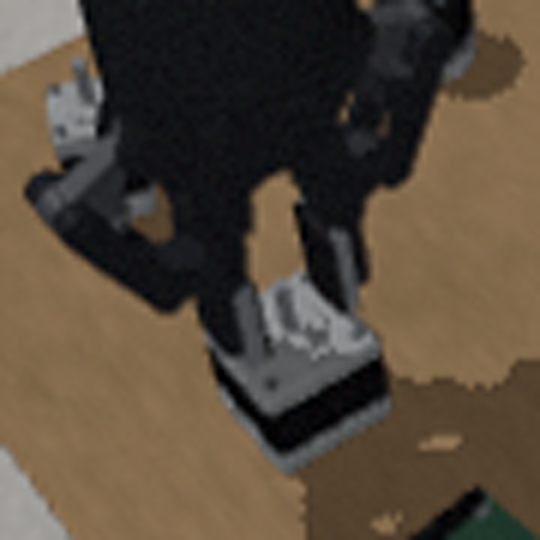

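The crop shows the fingers closed above the motor. Depth puts the tips at z≈45–50 mm while the reported TCP z is 9 mm, so the height reading looks off by about 36 mm. I'll check this by opening, moving up by a known amount and measuring again.

carry_out(
  moves=[0, 0, 0, 0, 0, 0, 0.2, 0, 0, 0, 0, 0, 0, 0.2, 0, 0, 0.8, 0, 0, 0, 0.2, 0, 0, 0.8, 0, 0, 0, 0.2, 0, 0, 0.8, 0, 0, 0, 0.2, 0, 0, 0.8, 0, 0, 0, 0.2, 0, 0, 0, 0, 0, 0, 0.2],
)

```text
time: 6.05
eef_pos: [0.5884, -0.2602, 0.0917]
tcp_rot: [0.003, 0.029, 1.0, -0.001]
force: [0.1, -0.5, 1.3]
gripper_width: 0.0686
gripper_force: 0.0
```

```bash
python3 - <<'E'
from h import *
b=imaging.get_image("scene"); P=pts(b); f=b["frame"]
cv2.imwrite("pics/g3.png",cv2.resize(f[130:290,80:220],None,fx=3.7,fy=3.7,interpolation=cv2.INTER_CUBIC))
X=P*1000
m=(abs(X[...,0]-586)<35)&(abs(X[...,1]+259)<75)&(X[...,2]>48)&(X[...,2]<180)
for z in range(48,180,8):
    k=m&(X[...,2]>=z)&(X[...,2]<z+8)
    if k.sum()>3: q=X[k]; print(z,k.sum(),"x",q[:,0].min().round(),q[:,0].max().round(),"y",np.sort(q[:,1])[::max(1,len(q)//8)].round())
print(manip.get_obs()["eef_pos"], manip.get_obs()["qpos"].round(4))
E
```

```text
48 8 x 586.0 589.0 y [-263. -263. -262. -262. -261. -261. -261. -260.]
56 8 x 586.0 589.0 y [-263. -263. -262. -262. -261. -261. -260. -259.]
128 4 x 584.0 599.0 y [-227. -226. -226. -225.]
136 50 x 579.0 602.0 y [-308. -301. -298. -228. -227. -226. -226. -222. -216.]
144 71 x 579.0 603.0 y [-309. -306. -303. -301. -296. -227. -226. -225. -217.]
152 73 x 578.0 603.0 y [-309. -308. -304. -301. -228. -226. -226. -221. -213.]
160 75 x 578.0 602.0 y [-309. -308. -304. -301. -298. -227. -226. -223. -216.]
168 64 x 580.0 603.0 y [-312. -306. -299. -228. -226. -226. -224. -223.]
176 32 x 590.0 603.0 y [-314. -310. -307. -305. -303. -298. -219. -212.]
[ 0.58731881 -0.2595214   0.09000926] [ 0.0996  0.5314  0.3514  1.7382 -0.2235  0.9084  2.0562]
```

View pics/g3.png

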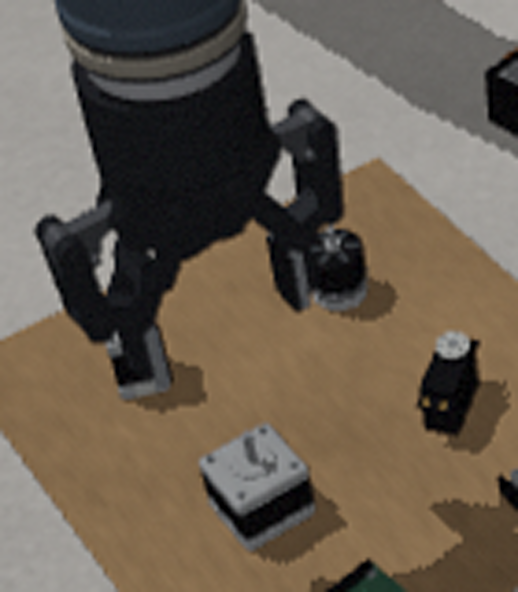

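Confirmed: with a TCP reading of 90 mm, the tips are at ~135 mm (about 100 expected) and the gripper is centred over the motor in x and y. The z reading sits about 35 mm too low everywhere. I'll correct for that and go down in two stages, watching force.

carry_out(
  moves=[-0.05, 0, -0.8, 0, 0, 0, 0.2, 0, 0, -0.8, 0, 0, 0, 0.2, 0, 0, -0.8, 0, 0, 0, 0.2, 0, 0, -0.6, 0, 0, 0, 0.2, 0, 0, -0.5, 0, 0, 0, 0.2, 0, 0, -0.4, 0, 0, 0, 0.2, 0, 0, -0.2, 0, 0, 0, 0.2, 0, 0, 0, 0, 0, 0, 0.2, 0, 0, 0, 0, 0, 0, 0.2],
)

```text
time: 7.0
eef_pos: [0.5856, -0.2594, -0.0133]
tcp_rot: [0.0, 0.029, 1.0, -0.0]
force: [0.1, -0.9, 0.3]
gripper_width: 0.0685
gripper_force: 0.0
```

```bash
cat > tips.py <<'E'
from h import *
X=pts(imaging.get_image("scene"))*1000; o=manip.get_obs(); p=o["eef_pos"]*1000
w=o["gripper_width"]*500; r=o["tcp_rot"]
yx,yy=2*(r[1]*r[2]-r[0]*r[3]),1-2*(r[1]**2+r[3]**2)
for s in(-1,1):
    c=p[:2]+s*(w+5)*np.array([yx,yy])*1.0
    m=(np.hypot(X[...,0]-c[0]-2,X[...,1]-c[1]+2)<13)&(X[...,2]>9)
    print("finger",c.round(),"lowest z",np.sort(X[m][:,2])[:12].round(), m.sum())
print(o["time"],p.round(1),o["gripper_width"],o["force"].round(1))
E
python3 tips.py
```

```text
finger [ 583. -298.] lowest z [32. 33. 33. 34. 36. 36. 36. 37. 37. 38. 38. 38.] 1269
finger [ 588. -220.] lowest z [30. 31. 31. 31. 32. 32. 33. 33. 35. 35. 35. 35.] 526
7.05 [ 585.7 -259.4  -13. ] 0.06801368690148814 [ 0.8  0.4 -0.1]
```

carry_out(
  moves=[0, 0, -0.3, 0, 0, 0, 0.2, 0, 0, -0.22, 0, 0, 0, 0.35, 0, 0, 0, 0, 0, 0, 0.5, 0, 0, 0, 0, 0, 0, 0.65, 0, 0, 0, 0, 0, 0, 0.65, 0, 0, 0, 0, 0, 0, 0.65, 0, 0, 0, 0, 0, 0, 0.65],
)

```text
time: 7.75
eef_pos: [0.585, -0.2589, -0.027]
tcp_rot: [-0.0, 0.029, 1.0, 0.0]
force: [0.4, -0.3, -2.1]
gripper_width: 0.0409
gripper_force: 50.9
```

carry_out(
  moves=[0, 0, 0, 0, 0, 0, 0.65, 0, 0, 0.3, 0, 0, 0, 0.65, 0, 0, 0.6, 0, 0, 0, 0.65, 0, 0, 0.8, 0, 0, 0, 0.65, 0, 0, 1, 0, 0, 0, 0.65, 0, 0, 1, 0, 0, 0, 0.65, 0, 0, 0.8, 0, 0, 0, 0.65, 0, 0, 0, 0, 0, 0, 0.65, 0, 0, 0, 0, 0, 0, 0.65],
)

```text
time: 8.65
eef_pos: [0.5853, -0.259, 0.0865]
tcp_rot: [0.001, 0.029, 1.0, -0.0]
force: [-0.1, -1.0, -3.1]
gripper_width: 0.0415
gripper_force: 51.0
```

```bash
python3 go.py 603.6 221.7 85 96.3; python3 - <<'E'
from h import *
b=imaging.get_image("scene")["frame"]
cv2.imwrite("pics/g4.png",cv2.resize(b[130:290,80:220],None,fx=3,fy=3,interpolation=cv2.INTER_CUBIC))
E
```

```text
t 8.65 tcp [ 585.3 -259.    86.5] yaw 86.6 w 41.5 F 51.0 | shift/25 [ 0.73 19.23 -0.06] turn/8 1.21 tilt/8 [0.   0.01 0.  ] q7 2.06
```

View pics/g4.png

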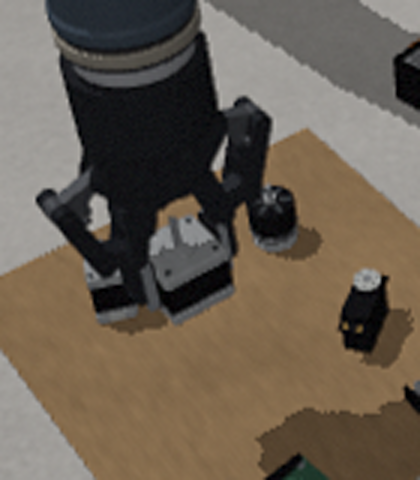

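The crop shows the large stepper held squarely between the fingers, clear of the board.

carry_out(
  moves=[0, 0.5, 0, 0, 0, 0, 0.65, 0, 1, 0, 0, 0, 0, 0.65, 0, 1, 0, 0, 0, 0, 0.65, 0, 1, 0, 0, 0, 0, 0.65, 0, 1, 0, 0, 0, 0, 0.65, 0, 1, 0, 0, 0, 0, 0.65, 0, 1, 0, 0, 0, 0, 0.65, 0, 1, 0, 0, 0, 0, 0.65, 0, 1, 0, 0, 0, 0, 0.65, 0, 1, 0, 0, 0, 0, 0.65],
)

```text
time: 9.7
eef_pos: [0.5839, -0.0194, 0.0845]
tcp_rot: [-0.001, 0.029, 1.0, 0.0]
force: [1.1, 0.6, -2.4]
gripper_width: 0.0415
gripper_force: 51.0
```

carry_out(
  moves=[0.1, 1, 0, 0, 0, 0.2, 0.65, 0.1, 1, 0, 0, 0, 0.2, 0.65, 0.1, 1, 0, 0, 0, 0.2, 0.65, 0.1, 1, 0, 0, 0, 0.2, 0.65, 0.1, 1, 0, 0, 0, 0.2, 0.65, 0.1, 1, 0, 0, 0, 0.2, 0.65, 0.13, 1, 0, 0, 0, 0, 0.65, 0, 1, 0, 0, 0, 0, 0.65, 0, 0.9, 0, 0, 0, 0, 0.65, 0, 0.5, 0, 0, 0, 0, 0.65],
)

```text
time: 10.7
eef_pos: [0.6021, 0.2171, 0.0847]
tcp_rot: [-0.001, -0.056, 0.998, 0.0]
force: [-0.4, 0.1, -3.3]
gripper_width: 0.0417
gripper_force: 51.1
```

carry_out(
  moves=[0, 0.34, 0, 0, 0, 0, 0.65, 0, 0, 0, 0, 0, 0, 0.65, 0, 0, 0, 0, 0, 0, 0.65],
)

```text
time: 11.0
eef_pos: [0.6034, 0.2205, 0.0856]
tcp_rot: [-0.0, -0.054, 0.999, -0.001]
force: [0.1, -0.2, -2.9]
gripper_width: 0.0413
gripper_force: 51.1
```

```bash
python3 go.py 603.6 221.7 -24 96.3; python3 - <<'E'
from h import *
b=imaging.get_image("scene")["frame"]; a=imaging.get_image("top")["frame"]
cv2.imwrite("pics/g5.png",np.hstack([cv2.resize(b[40:220,180:350],(400,424)),cv2.resize(a[140:320,60:230],(400,424))]))
E
```

```text
t 11.0 tcp [603.4 220.5  85.6] yaw 96.2 w 41.3 F 51.1 | shift/25 [ 0.01  0.05 -4.38] turn/8 0.02 tilt/8 [ 0.01 -0.    0.  ] q7 1.4
```

View pics/g5.png

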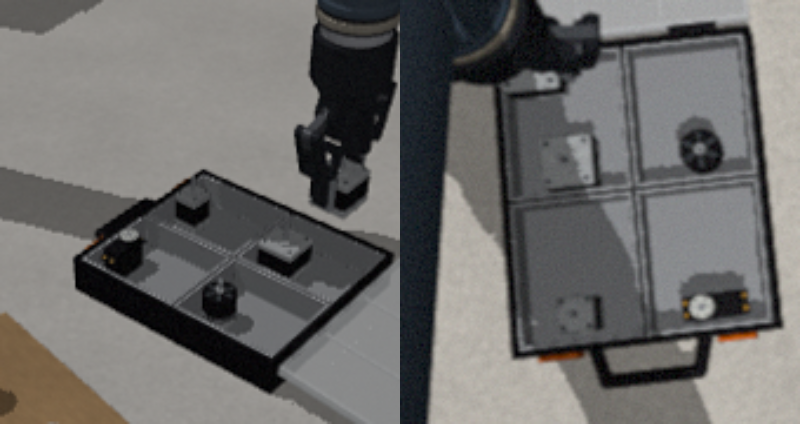

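The scene crop shows the motor held well above the case, and parallax hides its exact position. I'll measure its xy from depth before lowering it.

```bash
cat > held.py <<'E'
from h import *
import sys
zlo,zhi=map(float,sys.argv[1:3])
o=manip.get_obs(); p=o["eef_pos"]*1000
for n in("scene","top"):
    X=pts(imaging.get_image(n))*1000
    m=(abs(X[...,0]-p[0])<50)&(abs(X[...,1]-p[1])<60)&(X[...,2]>zlo)&(X[...,2]<zhi)
    q=X[m]; 
    if len(q): print(n,len(q),"lo",np.percentile(q,3,0).round(),"hi",np.percentile(q,97,0).round())
E
python3 held.py 60 152
```

```text
scene 282 lo [590. 185. 120.] hi [628. 238. 151.]
top 162 lo [583. 187. 121.] hi [601. 238. 151.]
```

carry_out(
  moves=[0, 0.05, -0.8, 0, 0, 0, 0.65, 0, 0, -0.8, 0, 0, 0, 0.65, 0, 0, -0.8, 0, 0, 0, 0.65, 0, 0, -0.7, 0, 0, 0, 0.65, 0, 0, -0.5, 0, 0, 0, 0.65, 0, 0, -0.3, 0, 0, 0, 0.65, 0, 0, -0.2, 0, 0, 0, 0.65, 0, 0, -0.1, 0, 0, 0, 0.65, 0, 0, 0, 0, 0, 0, 0.65, 0, 0, 0, 0, 0, 0, 0.65],
)

```text
time: 12.2
eef_pos: [0.6039, 0.2234, -0.0186]
tcp_rot: [0.001, -0.054, 0.999, 0.0]
force: [-0.4, -0.1, -2.7]
gripper_width: 0.0412
gripper_force: 51.1
```

```bash
python3 go.py 603.6 221.7 -24 96.3;python3 held.py 20 75
```

```text
t 12.2 tcp [603.9 223.4 -18.6] yaw 96.2 w 41.2 F 51.1 | shift/25 [-0.01 -0.07 -0.21] turn/8 0.01 tilt/8 [-0.    0.01  0.  ] q7 1.43
scene 1126 lo [559. 165.  22.] hi [652. 277.  71.]
top 932 lo [556. 165.  22.] hi [649. 274.  71.]
```

carry_out(
  moves=[0, -0.05, -0.08, 0, 0, 0, 0.65, 0, 0, -0.08, 0, 0, 0, 0.65, 0, 0, -0.04, 0, 0, 0, 0.65, 0, 0, 0, 0, 0, 0, 0.65],
)

```text
time: 12.7
eef_pos: [0.6034, 0.2219, -0.0243]
tcp_rot: [-0.0, -0.054, 0.999, 0.0]
force: [0.4, -0.4, -2.6]
gripper_width: 0.0414
gripper_force: 51.1
```

carry_out(
  moves=[0, 0, -0.04, 0, 0, 0, 0.65, 0, 0, 0, 0, 0, 0, 0.65],
)

```text
time: 12.9
eef_pos: [0.6034, 0.2219, -0.0244]
tcp_rot: [-0.0, -0.054, 0.999, 0.0]
force: [-2.4, -1.0, 5.8]
gripper_width: 0.0414
gripper_force: 51.9
```

Contact with the floor. I'll open slightly and lift.

carry_out(
  moves=[0, 0, 0, 0, 0, 0, 0.45, 0, 0, 0, 0, 0, 0, 0.4, 0, 0, 0, 0, 0, 0, 0.4, 0, 0, 0.4, 0, 0, 0, 0.4, 0, 0, 0.8, 0, 0, 0, 0.4, 0, 0, 1, 0, 0, 0, 0.4, 0, 0, 1, 0, 0, 0, 0.4, 0, 0, 1, 0, 0, 0, 0.4, 0, 0, 0.4, 0, 0, 0, 0.4],
)

```text
time: 13.8
eef_pos: [0.6052, 0.2224, 0.0931]
tcp_rot: [0.002, -0.054, 0.999, 0.001]
force: [0.8, 0.1, 0.3]
gripper_width: 0.0514
gripper_force: 0.0
```

```bash
python3 go.py 461.5 -253.5 60 63.3
```

```text
t 13.8 tcp [605.2 222.4  93.1] yaw 96.2 w 51.4 F 0.0 | shift/25 [ -5.75 -19.04  -1.32] turn/8 -4.12 tilt/8 [-0.02  0.03  0.  ] q7 1.4
```

carry_out(
  moves=[-0.3, -1, 0, 0, 0, -0.4, 0.4, -0.3, -1, 0, 0, 0, -0.4, 0.4, -0.3, -1, 0, 0, 0, -0.4, 0.4, -0.3, -1, 0, 0, 0, -0.4, 0.4, -0.3, -1, 0, 0, 0, -0.4, 0.4, -0.3, -1, 0, 0, 0, -0.4, 0.4, -0.3, -1, 0, 0, 0, -0.4, 0.4, -0.3, -1, 0, 0, 0, -0.4, 0.4, -0.3, -1, 0, 0, 0, -0.4, 0.4, -0.3, -1, 0, 0, 0, -0.5, 0.4],
)

```text
time: 14.8
eef_pos: [0.5278, -0.0301, 0.0898]
tcp_rot: [0.0, 0.232, 0.973, 0.0]
force: [0.9, -0.8, -0.3]
gripper_width: 0.0514
gripper_force: 0.0
```

carry_out(
  moves=[-0.3, -1, 0, 0, 0, 0, 0.4, -0.3, -1, 0, 0, 0, 0, 0.4, -0.3, -1, 0, 0, 0, 0, 0.4, -0.3, -1, 0, 0, 0, 0, 0.4, -0.3, -1, 0, 0, 0, 0, 0.4, -0.3, -1, 0, 0, 0, 0, 0.4, -0.3, -1, 0, 0, 0, 0, 0.4, -0.3, -1, 0, 0, 0, 0, 0.4, -0.3, -1, 0, 0, 0, 0, 0.4, 0, 0, 0, 0, 0, 0, 0.4],
)

```text
time: 15.8
eef_pos: [0.4586, -0.2581, 0.0901]
tcp_rot: [0.0, 0.234, 0.972, -0.001]
force: [-0.7, 0.0, 0.3]
gripper_width: 0.0511
gripper_force: 0.0
```

```bash
python3 go.py 461.5 -253.5 -26 63.3;python3 - <<'E'
from m import *
im=imaging.get_image("top"); P=pts(im)
print("placed large",rect(P,region(P,131,185,24,.0435,.0475)))
P=pts(imaging.get_image("scene")); X=P*1000
m=(abs(X[...,0]-604)<30)&(abs(X[...,1]-222)<30)&(X[...,2]>43.5)&(X[...,2]<48); print(rect(P,m))
E
```

```text
t 15.8 tcp [ 458.6 -258.1   90.1] yaw 62.9 w 51.1 F 0.0 | shift/25 [ 0.11  0.18 -4.64] turn/8 0.05 tilt/8 [0.02 0.   0.  ] q7 1.77
placed large ([[593.4, 214.0], [92.4, 83.9], 1.8], 488, np.float64(0.0452), [594.7999877929688, 220.0])
([[607.3, 219.1], [41.8, 41.4], 0.2], 114, np.float64(0.0449), [607.5, 218.89999389648438])
```

carry_out(
  moves=[0.11, 0.18, -0.8, 0, 0, 0, 0.4, 0, 0, -0.8, 0, 0, 0, 0.4, 0, 0, -0.8, 0, 0, 0, 0.4, 0, 0, -0.8, 0, 0, 0, 0.4, 0, 0, -0.6, 0, 0, 0, 0.4, 0, 0, -0.4, 0, 0, 0, 0.4, 0, 0, -0.3, 0, 0, 0, 0.4, 0, 0, -0.14, 0, 0, 0, 0.4, 0, 0, 0, 0, 0, 0, 0.4, 0, 0, 0, 0, 0, 0, 0.4],
)

```text
time: 16.9
eef_pos: [0.4641, -0.2487, -0.0258]
tcp_rot: [0.0, 0.23, 0.973, -0.0]
force: [0.8, -0.6, -1.5]
gripper_width: 0.051
gripper_force: 0.0
```

carry_out(
  moves=[0, 0, 0, 0, 0, 0, 0.5, 0, 0, 0, 0, 0, 0, 0.6, 0, 0, 0, 0, 0, 0, 0.8, 0, 0, 0, 0, 0, 0, 0.8, 0, 0, 0, 0, 0, 0, 0.8, 0, 0, 0, 0, 0, 0, 0.8],
)

```text
time: 17.5
eef_pos: [0.464, -0.2491, -0.0257]
tcp_rot: [0.001, 0.23, 0.973, -0.0]
force: [0.2, -0.3, 5.6]
gripper_width: 0.0276
gripper_force: 49.7
```

carry_out(
  moves=[0, 0, 0.4, 0, 0, 0, 0.8, 0, 0, 0.8, 0, 0, 0, 0.8, 0, 0, 1, 0, 0, 0, 0.8, 0, 0, 1, 0, 0, 0, 0.8, 0, 0.3, 0.9, 0, 0, 0, 0.8, 0, 0.8, 0.4, 0, 0, 0, 0.8, 0, 1, 0, 0, 0, 0, 0.8, 0.1, 1, 0, 0, 0, 0, 0.8, 0.1, 1, 0, 0, 0, 0, 0.8, 0.1, 1, 0, 0, 0, 0, 0.8],
)

```text
time: 18.5
eef_pos: [0.4707, -0.1197, 0.0864]
tcp_rot: [-0.0, 0.23, 0.973, 0.0]
force: [0.0, -0.5, -2.1]
gripper_width: 0.0279
gripper_force: 49.3
```

carry_out(
  moves=[0.05, 1, 0, 0, 0, 0.4, 0.8, 0.05, 1, 0, 0, 0, 0.4, 0.8, 0.05, 1, 0, 0, 0, 0.4, 0.8, 0.05, 1, 0, 0, 0, 0.4, 0.8, 0.05, 1, 0, 0, 0, 0.4, 0.8, 0.05, 1, 0, 0, 0, 0.4, 0.8, 0.05, 1, 0, 0, 0, 0.4, 0.8, 0.05, 1, 0, 0, 0, 0.4, 0.8, 0, 1, 0, 0, 0, 0.4, 0.8, 0, 1, 0, 0, 0, 0.4, 0.8],
)

```text
time: 19.5
eef_pos: [0.4806, 0.1301, 0.0863]
tcp_rot: [-0.0, -0.049, 0.999, -0.0]
force: [0.6, 0.1, -1.7]
gripper_width: 0.0276
gripper_force: 49.2
```

carry_out(
  moves=[0, 1, 0, 0, 0, 0.1, 0.8, 0, 1, 0, 0, 0, 0, 0.8, 0, 0.9, 0, 0, 0, 0, 0.8, 0, 0.3, 0, 0, 0, 0, 0.8, 0, 0, 0, 0, 0, 0, 0.8, 0, 0, 0, 0, 0, 0, 0.8],
)

```text
time: 20.1
eef_pos: [0.481, 0.2076, 0.0861]
tcp_rot: [-0.0, -0.054, 0.999, -0.001]
force: [0.5, -0.3, -1.4]
gripper_width: 0.0275
gripper_force: 49.3
```

```bash
python3 go.py 480.5 208.2 -22 96.3; python3 held.py 75 162
```

```text
t 20.1 tcp [481.  207.6  86.1] yaw 96.2 w 27.5 F 49.3 | shift/25 [-0.02  0.02 -4.32] turn/8 0.01 tilt/8 [ 0.01 -0.    0.  ] q7 1.31
scene 289 lo [478. 179. 119.] hi [497. 227. 161.]
top 31 lo [468. 180. 121.] hi [477. 208. 150.]
```

carry_out(
  moves=[0, 0, -0.8, 0, 0, 0, 0.8, 0, 0, -0.8, 0, 0, 0, 0.8, 0, 0, -0.8, 0, 0, 0, 0.8, 0, 0, -0.8, 0, 0, 0, 0.8, 0, 0, -0.5, 0, 0, 0, 0.8, 0, 0, -0.3, 0, 0, 0, 0.8, 0, 0, -0.2, 0, 0, 0, 0.8, 0, 0, -0.06, 0, 0, 0, 0.8, 0, 0, 0, 0, 0, 0, 0.8, 0, 0, 0, 0, 0, 0, 0.8],
)

```text
time: 21.2
eef_pos: [0.4817, 0.2092, -0.0197]
tcp_rot: [0.001, -0.054, 0.999, 0.0]
force: [0.0, -0.3, -1.2]
gripper_width: 0.0279
gripper_force: 49.3
```

carry_out(
  moves=[0, 0, -0.04, 0, 0, 0, 0.8, 0, 0, 0, 0, 0, 0, 0.8],
)

```text
time: 21.4
eef_pos: [0.4813, 0.2091, -0.021]
tcp_rot: [0.0, -0.054, 0.999, 0.0]
force: [-0.5, 1.0, -0.4]
gripper_width: 0.0273
gripper_force: 49.3
```

carry_out(
  moves=[0, 0, -0.04, 0, 0, 0, 0.8, 0, 0, 0, 0, 0, 0, 0.8],
)

```text
time: 21.6
eef_pos: [0.4811, 0.2089, -0.0223]
tcp_rot: [-0.0, -0.054, 0.999, 0.0]
force: [-0.4, 0.7, -1.6]
gripper_width: 0.0277
gripper_force: 49.3
```

carry_out(
  moves=[0, 0, -0.04, 0, 0, 0, 0.8, 0, 0, 0, 0, 0, 0, 0.8],
)

```text
time: 21.8
eef_pos: [0.4812, 0.209, -0.0227]
tcp_rot: [-0.0, -0.054, 0.999, 0.0]
force: [-1.2, -0.7, 4.8]
gripper_width: 0.0274
gripper_force: 50.1
```

Contact. Release, lift and go on to the outrunner.

carry_out(
  moves=[0, 0, 0, 0, 0, 0, 0.6, 0, 0, 0, 0, 0, 0, 0.52, 0, 0, 0, 0, 0, 0, 0.52, 0, 0, 0.4, 0, 0, 0, 0.52, 0, 0, 0.8, 0, 0, 0, 0.52, 0, 0, 1, 0, 0, 0, 0.52, 0, 0, 1, 0, 0, 0, 0.52, 0, 0, 1, 0, 0, 0, 0.52, 0, -0.4, 0.4, 0, 0, 0, 0.4, 0, -0.8, 0, 0, 0, 0, 0.35],
)

```text
time: 22.8
eef_pos: [0.4822, 0.1801, 0.0936]
tcp_rot: [0.002, -0.056, 0.998, 0.001]
force: [0.4, -0.3, -0.5]
gripper_width: 0.0556
gripper_force: 0.0
```

carry_out(
  moves=[0, -1, 0, 0, 0, 0, 0.35, 0, -1, 0, 0, 0, 0, 0.35, 0, -1, 0, 0, 0, 0, 0.35, 0, -1, 0, 0, 0, 0, 0.35, 0, -1, 0, 0, 0, 0, 0.35, 0, -1, 0, 0, 0, 0, 0.35, 0, -1, 0, 0, 0, 0, 0.35, 0, -1, 0, 0, 0, 0, 0.35, 0, -1, 0, 0, 0, 0, 0.35, 0, -1, 0, 0, 0, 0, 0.35],
)

```text
time: 23.8
eef_pos: [0.4801, -0.0728, 0.0915]
tcp_rot: [-0.001, -0.054, 0.999, -0.0]
force: [0.1, -0.2, -0.4]
gripper_width: 0.0557
gripper_force: 0.0
```

carry_out(
  moves=[0, -1, 0, 0, 0, 0, 0.35, 0, -0.9, 0, 0, 0, 0, 0.35, 0, -0.4, 0, 0, 0, 0, 0.35, 0, 0, 0, 0, 0, 0, 0.35, 0, 0, 0, 0, 0, 0, 0.35],
)

```text
time: 24.3
eef_pos: [0.4808, -0.1277, 0.0915]
tcp_rot: [-0.0, -0.055, 0.999, 0.0]
force: [-0.5, 0.6, -0.4]
gripper_width: 0.0553
gripper_force: 0.0
```

```bash
python3 go.py 480.3 -131.3 -26 96.3;python3 - <<'E'
from m import *
P=pts(imaging.get_image("top"))
for k,u,v,a,b in(("servo",315,185,.026,.05),("outr",311,244,.032,.046)): print(k,*rect(P,region(P,u,v,20,a,b)))
P=pts(imaging.get_image("scene")); X=P*1000
m=(abs(X[...,0]-481)<25)&(abs(X[...,1]-209)<25)&(X[...,2]>49)&(X[...,2]<56); print("small",rect(P,m))
m=(abs(X[...,0]-480)<25)&(abs(X[...,1]+131)<25)&(X[...,2]>37)&(X[...,2]<43); print("outr",rect(P,m))
E
```

```text
t 24.3 tcp [ 480.8 -127.7   91.5] yaw 96.3 w 55.3 F 0.0 | shift/25 [-0.02 -0.14 -4.7 ] turn/8 0.0 tilt/8 [-0.01 -0.01 -0.  ] q7 2.02
servo [[599.3, -142.5], [19.5, 54.3], 33.7] 222 0.0404 [596.4000244140625, -135.5]
outr [[0.0, 0.0], [0.0, 0.0], 0.0] 0 nan [nan, nan]
small ([[483.3, 206.8], [28.1, 27.8], 8.6], 63, np.float64(0.0519), [484.5, 204.39999389648438])
outr ([[481.4, -133.6], [32.3, 36.1], 53.3], 131, np.float64(0.0397), [483.8999938964844, -134.8000030517578])
  return _methods._mean(a, axis=axis, dtype=dtype,
  ret = ret.dtype.type(ret / rcount)
  ret = um.true_divide(
```

carry_out(
  moves=[0, -0.14, -0.8, 0, 0, 0, 0.35, 0, 0, -0.8, 0, 0, 0, 0.35, 0, 0, -0.8, 0, 0, 0, 0.35, 0, 0, -0.8, 0, 0, 0, 0.35, 0, 0, -0.6, 0, 0, 0, 0.35, 0, 0, -0.4, 0, 0, 0, 0.35, 0, 0, -0.3, 0, 0, 0, 0.35, 0, 0, -0.2, 0, 0, 0, 0.35, 0, 0, 0, 0, 0, 0, 0.35, 0, 0, 0, 0, 0, 0, 0.35],
)

```text
time: 25.4
eef_pos: [0.4815, -0.1322, -0.0254]
tcp_rot: [0.0, -0.054, 0.999, -0.0]
force: [-0.3, -0.0, -0.2]
gripper_width: 0.0555
gripper_force: 0.0
```

carry_out(
  moves=[0, 0, 0, 0, 0, 0, 0.42, 0, 0, 0, 0, 0, 0, 0.5, 0, 0, 0, 0, 0, 0, 0.75, 0, 0, 0, 0, 0, 0, 0.75, 0, 0, 0, 0, 0, 0, 0.75, 0, 0, 0, 0, 0, 0, 0.75],
)

```text
time: 26.0
eef_pos: [0.4816, -0.1321, -0.0252]
tcp_rot: [0.0, -0.054, 0.999, 0.0]
force: [-1.0, 0.4, 5.6]
gripper_width: 0.0339
gripper_force: 49.5
```

```bash
python3 go.py 612.9 119.1 86 96.3
```

```text
t 26.0 tcp [ 481.6 -132.1  -25.2] yaw 96.2 w 33.9 F 49.5 | shift/25 [ 5.25 10.05  4.45] turn/8 0.01 tilt/8 [-0.    0.01  0.  ] q7 2.14
```

carry_out(
  moves=[0, 0, 0.4, 0, 0, 0, 0.75, 0, 0, 0.8, 0, 0, 0, 0.75, 0, 0, 1, 0, 0, 0, 0.75, 0, 0, 1, 0, 0, 0, 0.75, 0, 0, 0.8, 0, 0, 0, 0.75, 0.2, 0.3, 0.45, 0, 0, 0, 0.75, 0.5, 0.8, 0, 0, 0, 0, 0.75, 0.5, 1, 0, 0, 0, 0, 0.75, 0.5, 1, 0, 0, 0, 0, 0.75, 0.5, 1, 0, 0, 0, 0, 0.75],
)

```text
time: 27.0
eef_pos: [0.5363, -0.0278, 0.0853]
tcp_rot: [-0.0, -0.055, 0.999, 0.0]
force: [0.4, -0.3, -0.2]
gripper_width: 0.0339
gripper_force: 49.8
```

carry_out(
  moves=[0.5, 1, 0, 0, 0, 0, 0.75, 0.5, 1, 0, 0, 0, 0, 0.75, 0.5, 1, 0, 0, 0, 0, 0.75, 0.5, 1, 0, 0, 0, 0, 0.75, 0.5, 1, 0, 0, 0, 0, 0.75, 0.4, 0.6, 0, 0, 0, 0, 0.75, 0.15, 0.35, 0, 0, 0, 0, 0.75, 0, 0, 0, 0, 0, 0, 0.75, 0, 0, 0, 0, 0, 0, 0.75],
)

```text
time: 27.9
eef_pos: [0.6117, 0.1183, 0.0851]
tcp_rot: [-0.001, -0.054, 0.999, -0.0]
force: [-0.6, 0.3, -1.1]
gripper_width: 0.0334
gripper_force: 49.8
```

```bash
python3 go.py 612.9 119.1 -20 96.3; python3 held.py 75 152
```

```text
t 27.9 tcp [611.7 118.3  85.1] yaw 96.2 w 33.4 F 49.8 | shift/25 [ 0.05  0.03 -4.2 ] turn/8 0.01 tilt/8 [ 0.01 -0.01  0.  ] q7 1.59
scene 297 lo [608.  87. 115.] hi [628. 139. 151.]
top 147 lo [594.  89. 117.] hi [608. 131. 152.]
```

carry_out(
  moves=[0, 0, -0.8, 0, 0, 0, 0.75, 0, 0, -0.8, 0, 0, 0, 0.75, 0, 0, -0.8, 0, 0, 0, 0.75, 0, 0, -0.8, 0, 0, 0, 0.75, 0, 0, -0.5, 0, 0, 0, 0.75, 0, 0, -0.3, 0, 0, 0, 0.75, 0, 0, -0.16, 0, 0, 0, 0.75, 0, 0, 0, 0, 0, 0, 0.75, 0, 0, 0, 0, 0, 0, 0.75],
)

```text
time: 28.9
eef_pos: [0.613, 0.1192, -0.0177]
tcp_rot: [0.001, -0.054, 0.999, 0.0]
force: [0.0, 0.0, -0.4]
gripper_width: 0.0333
gripper_force: 49.8
```

carry_out(
  moves=[0, 0, -0.04, 0, 0, 0, 0.75, 0, 0, 0, 0, 0, 0, 0.75],
)

```text
time: 29.1
eef_pos: [0.6127, 0.1193, -0.019]
tcp_rot: [0.0, -0.054, 0.999, 0.0]
force: [-0.1, -0.1, -0.9]
gripper_width: 0.0336
gripper_force: 49.8
```

carry_out(
  moves=[0, 0, -0.04, 0, 0, 0, 0.75, 0, 0, 0, 0, 0, 0, 0.75],
)

```text
time: 29.3
eef_pos: [0.6124, 0.1193, -0.0205]
tcp_rot: [0.0, -0.054, 0.999, 0.0]
force: [-0.5, 0.1, -1.1]
gripper_width: 0.0333
gripper_force: 49.8
```

carry_out(
  moves=[0, 0, -0.04, 0, 0, 0, 0.75, 0, 0, 0, 0, 0, 0, 0.75],
)

```text
time: 29.5
eef_pos: [0.6123, 0.1192, -0.0217]
tcp_rot: [-0.0, -0.054, 0.999, 0.0]
force: [-0.4, 1.0, -0.7]
gripper_width: 0.034
gripper_force: 49.8
```

carry_out(
  moves=[0, 0, -0.04, 0, 0, 0, 0.75, 0, 0, 0, 0, 0, 0, 0.75],
)

```text
time: 29.7
eef_pos: [0.6125, 0.1192, -0.0221]
tcp_rot: [-0.0, -0.054, 0.999, 0.0]
force: [-1.9, -0.3, 2.5]
gripper_width: 0.0338
gripper_force: 50.2
```

carry_out(
  moves=[0, 0, 0, 0, 0, 0, 0.5, 0, 0, 0, 0, 0, 0, 0.45, 0, 0, 0, 0, 0, 0, 0.45, 0, 0, 0.4, 0, 0, 0, 0.45, 0, 0, 0.8, 0, 0, 0, 0.45, 0, 0, 1, 0, 0, 0, 0.45, 0, 0, 1, 0, 0, 0, 0.45, 0, 0, 1, 0, 0, 0, 0.45, 0, -0.4, 0.4, 0, 0, 0, 0.45, 0, -0.8, 0, 0, 0, 0, 0.45],
)

```text
time: 30.7
eef_pos: [0.6136, 0.0906, 0.0946]
tcp_rot: [0.002, -0.056, 0.998, 0.001]
force: [0.8, 0.4, 0.3]
gripper_width: 0.047
gripper_force: 0.0
```

carry_out(
  moves=[-0.06, -1, 0, 0, 0, -0.9, 0.45, -0.06, -1, 0, 0, 0, -0.9, 0.45, -0.06, -1, 0, 0, 0, -0.9, 0.45, -0.06, -1, 0, 0, 0, -0.9, 0.45, -0.06, -1, 0, 0, 0, -0.9, 0.45, -0.06, -1, 0, 0, 0, -0.9, 0.45, -0.06, -1, 0, 0, 0, -0.9, 0.45, -0.06, -1, 0, 0, 0, -0.8, 0.45, -0.06, -0.8, 0, 0, 0, -0.75, 0.45, 0, -0.4, 0, 0, 0, 0, 0.45],
)

```text
time: 31.7
eef_pos: [0.5977, -0.144, 0.0923]
tcp_rot: [-0.0, 0.475, 0.88, -0.001]
force: [0.6, 0.1, -0.6]
gripper_width: 0.0472
gripper_force: 0.0
```

```bash
python3 go.py 599.2 -142.4 -26 33.5;python3 - <<'E'
from m import *
P=pts(imaging.get_image("scene")); X=P*1000
m=(abs(X[...,0]-613)<25)&(abs(X[...,1]-119)<25)&(X[...,2]>38)&(X[...,2]<48); print("outr",rect(P,m))
E
```

```text
t 31.7 tcp [ 597.7 -144.    92.3] yaw 33.2 w 47.2 F 0.0 | shift/25 [ 0.06  0.07 -4.73] turn/8 0.03 tilt/8 [ 0.01 -0.01  0.  ] q7 1.09
outr ([[612.6, 117.2], [34.9, 33.5], 58.1], 131, np.float64(0.0423), [615.2999877929688, 114.9000015258789])
```

carry_out(
  moves=[0.06, 0.07, -0.8, 0, 0, 0, 0.45, 0, 0, -0.8, 0, 0, 0, 0.45, 0, 0, -0.8, 0, 0, 0, 0.45, 0, 0, -0.8, 0, 0, 0, 0.45, 0, 0, -0.6, 0, 0, 0, 0.45, 0, 0, -0.4, 0, 0, 0, 0.45, 0, 0, -0.3, 0, 0, 0, 0.45, 0, 0, -0.2, 0, 0, 0, 0.45, 0, 0, 0, 0, 0, 0, 0.45, 0, 0, 0, 0, 0, 0, 0.45],
)

```text
time: 32.75
eef_pos: [0.6009, -0.1393, -0.0245]
tcp_rot: [0.0, 0.474, 0.881, 0.0]
force: [0.1, -0.1, 0.5]
gripper_width: 0.0469
gripper_force: 0.0
```

carry_out(
  moves=[0, 0, 0, 0, 0, 0, 0.55, 0, 0, 0, 0, 0, 0, 0.65, 0, 0, 0, 0, 0, 0, 0.72, 0, 0, 0, 0, 0, 0, 0.9, 0, 0, 0, 0, 0, 0, 0.9, 0, 0, 0, 0, 0, 0, 0.9, 0, 0, 0, 0, 0, 0, 0.9],
  newtons=40,
)

```text
time: 33.45
eef_pos: [0.6008, -0.1392, -0.0246]
tcp_rot: [0.0, 0.474, 0.881, 0.0]
force: [0.5, -0.1, 3.8]
gripper_width: 0.0193
gripper_force: 39.7
```

```bash
python3 go.py 486.8 105.3 86 6.3
```

```text
t 33.45 tcp [ 600.8 -139.2  -24.6] yaw 33.4 w 19.3 F 39.7 | shift/25 [-4.56  9.78  4.43] turn/8 -3.39 tilt/8 [0.   0.01 0.  ] q7 1.18
```

carry_out(
  moves=[0, 0, 0.4, 0, 0, 0, 0.9, 0, 0, 0.8, 0, 0, 0, 0.9, 0, 0, 1, 0, 0, 0, 0.9, 0, 0, 1, 0, 0, 0, 0.9, 0, 0, 0.8, 0, 0, 0, 0.9, -0.2, 0.3, 0.45, 0, 0, 0, 0.9, -0.4, 0.8, 0, 0, 0, -0.4, 0.9, -0.5, 1, 0, 0, 0, -0.4, 0.9, -0.5, 1, 0, 0, 0, -0.4, 0.9, -0.5, 1, 0, 0, 0, -0.4, 0.9],
)

```text
time: 34.45
eef_pos: [0.5462, -0.0349, 0.0857]
tcp_rot: [-0.001, 0.57, 0.822, -0.0]
force: [0.0, -0.3, -1.1]
gripper_width: 0.0195
gripper_force: 39.2
```

carry_out(
  moves=[-0.5, 1, 0, 0, 0, -0.4, 0.9, -0.5, 1, 0, 0, 0, -0.4, 0.9, -0.5, 1, 0, 0, 0, -0.4, 0.9, -0.5, 1, 0, 0, 0, -0.4, 0.9, -0.3, 1, 0, 0, 0, -0.2, 0.9, -0.16, 0.5, 0, 0, 0, 0, 0.9, 0, 0.2, 0, 0, 0, 0, 0.9, 0, 0, 0, 0, 0, 0, 0.9, 0, 0, 0, 0, 0, 0, 0.9],
)

```text
time: 35.35
eef_pos: [0.4868, 0.1047, 0.0864]
tcp_rot: [0.0, 0.668, 0.744, 0.0]
force: [-0.6, -0.1, -2.0]
gripper_width: 0.0195
gripper_force: 39.2
```

```bash
python3 go.py 486.8 105.3 -20 6.3; python3 held.py 75 152
```

```text
t 35.35 tcp [486.8 104.7  86.4] yaw 6.1 w 19.5 F 39.2 | shift/25 [-0.    0.02 -4.25] turn/8 0.02 tilt/8 [0. 0. 0.] q7 0.21
scene 284 lo [471.  77. 116.] hi [510. 110. 151.]
top 44 lo [479.  76. 124.] hi [498.  86. 147.]
```

carry_out(
  moves=[0, 0, -0.8, 0, 0, 0, 0.9, 0, 0, -0.8, 0, 0, 0, 0.9, 0, 0, -0.8, 0, 0, 0, 0.9, 0, 0, -0.8, 0, 0, 0, 0.9, 0, 0, -0.5, 0, 0, 0, 0.9, 0, 0, -0.3, 0, 0, 0, 0.9, 0, 0, -0.2, 0, 0, 0, 0.9, 0, 0, 0, 0, 0, 0, 0.9, 0, 0, 0, 0, 0, 0, 0.9],
)

```text
time: 36.35
eef_pos: [0.4869, 0.1059, -0.0183]
tcp_rot: [0.0, 0.668, 0.744, 0.0]
force: [0.7, 0.3, -0.6]
gripper_width: 0.0195
gripper_force: 39.2
```

carry_out(
  moves=[0, 0, -0.04, 0, 0, 0, 0.9, 0, 0, 0, 0, 0, 0, 0.9],
)

```text
time: 36.55
eef_pos: [0.4867, 0.1062, -0.0194]
tcp_rot: [0.0, 0.668, 0.745, 0.0]
force: [-0.3, 0.2, -0.6]
gripper_width: 0.0196
gripper_force: 39.2
```

carry_out(
  moves=[0, 0, -0.04, 0, 0, 0, 0.9, 0, 0, 0, 0, 0, 0, 0.9],
)

```text
time: 36.75
eef_pos: [0.4864, 0.106, -0.0207]
tcp_rot: [0.0, 0.668, 0.745, 0.0]
force: [-0.3, 1.3, -0.5]
gripper_width: 0.0193
gripper_force: 39.2
```

carry_out(
  moves=[0, 0, -0.04, 0, 0, 0, 0.9, 0, 0, 0, 0, 0, 0, 0.9],
)

```text
time: 36.95
eef_pos: [0.4865, 0.106, -0.0217]
tcp_rot: [-0.0, 0.668, 0.745, 0.0]
force: [-0.7, -0.2, 1.4]
gripper_width: 0.0193
gripper_force: 39.4
```

carry_out(
  moves=[0, 0, -0.03, 0, 0, 0, 0.9, 0, 0, 0, 0, 0, 0, 0.9],
)

```text
time: 37.15
eef_pos: [0.4865, 0.106, -0.0217]
tcp_rot: [-0.0, 0.668, 0.744, 0.0]
force: [-3.3, 0.4, 11.1]
gripper_width: 0.0196
gripper_force: 40.8
```

carry_out(
  moves=[0, 0, 0, 0, 0, 0, 0.7, 0, 0, 0, 0, 0, 0, 0.62, 0, 0, 0, 0, 0, 0, 0.62, 0, 0, 0.4, 0, 0, 0, 0.62, 0, 0, 0.8, 0, 0, 0, 0.62, 0, 0, 1, 0, 0, 0, 0.62, 0, 0, 1, 0, 0, 0, 0.62, 0, 0, 1, 0, 0, 0, 0.62, 0, -0.5, 0.8, 0, 0, 0, 0.62, 0, -1, 0.5, 0, 0, 0, 0.62],
)

```text
time: 38.15
eef_pos: [0.4872, 0.0694, 0.1167]
tcp_rot: [0.0, 0.666, 0.746, 0.001]
force: [0.5, 1.2, -0.2]
gripper_width: 0.0325
gripper_force: 0.0
```

carry_out(
  moves=[0, -1, 0, 0, 0, 0, 0.62, 0, -1, 0, 0, 0, 0, 0.62, 0, -1, 0, 0, 0, 0, 0.62, 0, -1, 0, 0, 0, 0, 0.62, 0, -1, 0, 0, 0, 0, 0.62, 0, -1, 0, 0, 0, 0, 0.62, 0, -1, 0, 0, 0, 0, 0.62, 0, 0, 0, 0, 0, 0, 0.62, 0, 0, 0, 0, 0, 0, 0.62],
)

```text
time: 39.05
eef_pos: [0.4855, -0.108, 0.115]
tcp_rot: [-0.0, 0.669, 0.744, -0.0]
force: [-0.5, -0.1, -1.1]
gripper_width: 0.0325
gripper_force: 0.0
```

```bash
python3 - <<'E'
from h import *
b=imaging.get_image("scene")["frame"]; a=imaging.get_image("top")["frame"]
cv2.imwrite("pics/end.png",np.hstack([cv2.resize(b[90:220,200:360],None,fx=2.4,fy=2.4),cv2.resize(a[140:300,90:230],(400,312))]))
o=manip.get_obs(); print(o["time"],o["eef_pos"],np.abs(o["qvel"]).max())
E
```

```text
39.15 [ 0.48597402 -0.1062263   0.11483203] 0.014432934300945072
```

View pics/end.png

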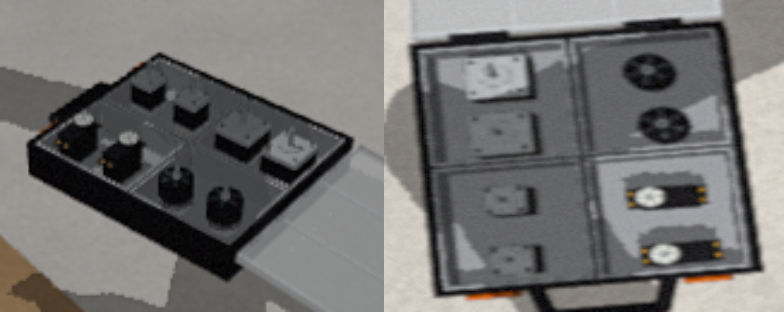

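Both views show all four motors upright in their own bins beside their twins. Handing in.

```bash
python3 -c "
from bench import manip; print(manip.close_job())"
```

```text
the job is handed in; nothing more can be done
None
```

All four motors are standing upright beside their twins in the matching bins, by the final pictures; the circuit board and battery holder were not touched, and the job was handed in at about 39 s (no verdict was returned).

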